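# Dry-fit the power supply parts on their circuit boards

## Task

Dry-fit these power supply parts before soldering: stand each part centred in the white outline that matches its shape and size on one of the four green boards - the copper transformer, the finned heat sink (lying along its outline) and the two capacitors, the bigger in the bigger outline. The clamp disc goes, stem up, centred on top of the transformer. Everything must end upright, lying flat, and let go.

Things in the scene. Friction and masses are not known exactly. Their poses are not given: they have to be found in the camera images.
- toroid: Toroidal transformer, loose: squat round drum with copper windings and a cream potted centre flush with its flat top, 60 mm diameter, 30 mm high, about 0.35 kg. Origin at the centre of its underside, z up. Grip it across its diameter.
- clamp: Clamp disc, loose: yellow zinc-plated disc 50 mm in diameter and 4 mm thick with an upright black round stem in the middle, 16 mm in diameter, rising from 4 mm to 28 mm above the underside; about 80 g. Origin at the centre of its underside, z up. Grip it by the stem. It rests on the transformer's flat top, 30 mm above the transformer's underside.
- heatsink: Finned aluminium heat sink, loose, fins up: 60 mm along its x, 40 mm along its y (across the fins), 30 mm high, about 90 g. Origin at the centre of its underside, z up; x along the fins. Grip it across the 40 mm. A half turn makes no difference.
- bigcap: Big capacitor, loose, standing: blue cylinder 35 mm in diameter, 50 mm high, bare metal top, about 60 g. Origin at the centre of its underside, z up.
- smallcap: Small capacitor, loose, standing: purple cylinder 25 mm in diameter, 40 mm high, bare metal top, about 30 g. Origin at the centre of its underside, z up.
- board_toroid: Transformer's board: green 90 x 90 mm circuit board on a black carrier, fixed to the bench, 8 mm high in all; origin at the centre of its underside, so parts stand 8 mm above the origin; outline centred on the board: white circle 70 mm in diameter with a white dot in the middle.
- board_sink: Heat sink's board: green 90 (x) x 70 (y) mm circuit board on a black carrier, fixed to the bench, 8 mm high in all; origin at the centre of its underside, so parts stand 8 mm above the origin; outline centred on the board: white rectangle 68 mm along x by 48 mm along y, with three white lines along x inside.
- board_bigcap: Big capacitor's board: green 70 x 70 mm circuit board on a black carrier, fixed to the bench, 8 mm high in all; origin at the centre of its underside, so parts stand 8 mm above the origin; outline centred on the board: white circle 44 mm in diameter with a white cross in the middle.
- board_smallcap: Small capacitor's board: green 70 x 70 mm circuit board on a black carrier, fixed to the bench, 8 mm high in all; origin at the centre of its underside, so parts stand 8 mm above the origin; outline centred on the board: white circle 31 mm in diameter with one short white bar in the middle.

How it is judged:
At the end, for the whole second after the job is handed in: Transformer, heat sink, big and small capacitor each stand flat and upright (within 0.1 rad) on their own board within 12 mm of its centre, the heat sink's length within 0.2 rad of its outline's; the clamp disc lies flat, stem up, on the transformer within 10 mm of its centre; all at rest (horizontal distance between toroid and board_toroid below 0.012 m and z of toroid in the frame of board_toroid between 0.005 and 0.011 m and angle between each of toroid, heatsink, bigcap, smallcap, clamp's own z axis and vertical below 0.1 rad and linear speed of each of toroid, heatsink, bigcap, smallcap, clamp below 0.01 m/s and angular speed of each of toroid, heatsink, bigcap, smallcap, clamp below 0.1 rad/s and horizontal distance between heatsink and board_sink below 0.012 m and z of heatsink in the frame of board_sink between 0.005 and 0.011 m and horizontal distance between bigcap and board_bigcap below 0.012 m and z of bigcap in the frame of board_bigcap between 0.005 and 0.011 m and horizontal distance between smallcap and board_smallcap below 0.012 m and z of smallcap in the frame of board_smallcap between 0.005 and 0.011 m and horizontal distance between clamp and toroid below 0.01 m and z of clamp in the frame of toroid between 0.027 and 0.033 m and angle between the x axis of heatsink and the x axis of board_sink, either way round below 0.2 rad); the robot touches nothing.
It also fails if it takes over 120 s, if anything falls off the work surface, if the arm or the gripper's body presses on something with over 40 N, if the wrist force passes 120 N, or if a joint passes its speed limit or range.

## Robot

A 6-joint arm with a two-finger parallel gripper is mounted at the origin on the work surface. World frame = base frame: x ahead of the robot, y to its left, z up, the work surface at z = 0. Lengths are in m, angles in rad, forces in N, time in s.
With the tool pointing down it reaches from about 0.425 to 0.95 m from the base axis. Payload 3.5 kg.
Tool frame: the origin (TCP) lies on the centre line of the jaws, within the pads' length; the fingertips stand 8 mm ahead of it and the grasp point (between the pads) lies 11 mm behind it; z points along the fingers, y is the line along which they close (so a half turn about z gives the same grasp; the last joint's range is limited). The gripper opens to 85 mm and grips with 20 to 120 N. Pads are 22 mm wide; open, the fingers measure 114 mm over their backs; the gripper's body (76 mm by 85 mm) begins 54 mm behind the grasp point. The pads swing forward as they close: fully open they stand 13 mm farther back than shut.
Start: joints at [-1.459, 0.286, 1.577, -0, 1.279, -0.15], TCP at [0.175, -0.652, 0.239] pointing down, gripper open.
Joint ranges: [-2.77, 2.77], [-0.9, 2.22], [0.21, 2.48], [-1.53, 4.67], [0.24, 2.81], [-2.84, 2.84]. Speed limits (rad/s): [2.79, 2.79, 3.14, 3.14, 3.14, 3.14].

## Interface

Orientations are given as [roll, pitch, yaw] about the fixed x, y, z axes, in that order (R = Rz(yaw) Ry(pitch) Rx(roll)).
In Python, from plant import state, cams, order gives the robot as it stands. The module is installed in compiled form; this text tells all that it offers.
- The arm moves only by the shell command python3 -m handwheel 'ROWS' [FORCE]. ROWS is JSON, a list of rows, each a list of 3 entries, a list of its own where there are three numbers: the closure, from 0 (fully open) to 1 (shut), then the shift along the tool's x, y, z in units of 40 mm (1.0 is 40 mm), then the turn, a rotation vector about the tool's x, y, z in units of 6 degrees (1.0 is 6 degrees). A call has 1 to 20 rows; each row shifts and turns the commanded pose from where the row before left it, along the tool's axes as they then stand; what a row does not reach is not made up. A row lasts 1/10 s, in which the tool goes at most 50 mm and 8.59 degrees, less where a joint would pass 70% of its speed; a pose out of reach is approached as far as the arm can. A call is refused whole if a number of a shift passes 1 or a number of a turn 1, either way. A call with a gripper value outside its range is refused whole. The fingers move at their own pace and stop on an object; FORCE is the grip in N (left out, the last holds). Time passes only in rows, so rows that do not move let the fingers close. It gives the time, the measured TCP pose, the force, the opening and the grip force at its end, in the units of the state.
- state(): the state, without advancing time (a new reading comes with each control period).
- cams.camera(name): name is "scene" or "side" or "wrist"; returns the picture (420x560x3 uint8, red, green, blue); there is no depth.
- cams.camera_info(name): a dict with "fov_y" (degrees; the focal length in pixels is half the picture's height over the tangent of half this angle, whatever the lens; pixels are square), "cx", "cy" (the principal point, pixels), "position" and "rotation" of the camera in the world; the wrist camera has in their place "T_tool_cam" (4x4, takes a point from camera to tool coordinates, whose origin is the TCP and whose axes are the flange's). Camera axes: x right, y up, looking along -z (the intrinsics and any distortion apply to the point x, -y, -z); pixel columns grow to the right and rows downward; lengths in m; the calibration is good to about 2 mm. A picture is of the moment at which its call begins: read the wrist's pose just before it. camera_info takes no time and is no camera call.
- order.job_done(): hands the job in; it is judged then, once.
The state is a dict: "time_s": time; "joint_pos": joint angles; "dq": joint speeds; "joint_torque": joint torques, N m; "tcp_pos": TCP position; "tcp_rot": TCP orientation; "force": force on the tool from outside, world axes, zero at the start; "wrist_torque": the same for the moment, N m; "width": finger opening in m; "grip_force": force on a finger pad.
Only numpy, scipy, OpenCV 4.12 (cv2) and the standard library are available. Lean on these libraries where they do the work, as an engineer would, in place of code of your own. Each camera call takes 0.05 s, during which the arm holds its last target. There are 200 camera calls.

## Working session

There is one attempt and no reset: what is moved stays moved. The work goes in short steps, Python scripts to look and compute and a shell command to move; the robot and the scene stay as the last step left them, time stands still between calls to the robot, and variables do not carry over. Pictures are saved under pics/ and viewed, at most 14 in all, crops included, and the job is handed in when it is done.

```bash
mkdir -p pics; python3 - <<'E'
from plant import state,cams
import cv2
print(state())
for n in ["scene","side","wrist"]:
    i=cams.camera_info(n); print(n,i)
    cv2.imwrite(f"pics/{n}0.png",cams.camera(n)[:,:,::-1])
E
```

```text
{'time_s': 0.0, 'joint_pos': array([-1.45897962e+00,  2.87205401e-01,  1.57819705e+00,  1.68895643e-05,
        1.27861089e+00, -1.49985029e-01]), 'dq': array([ 8.23013024e-04,  1.39225546e-04, -7.26926839e-04, -5.74568700e-04,
        1.08754869e-03,  6.64436374e-05]), 'joint_torque': array([ 3.39885655e-04, -4.05980408e+01, -2.92630255e+01, -8.21327603e-05,
        5.84207344e-03,  1.21864652e-06]), 'tcp_pos': array([ 0.17467331, -0.65133604,  0.23790982]), 'tcp_rot': array([-3.13920156e+00, -3.77686936e-04,  2.61796400e-01]), 'force': array([-0.38922305, -0.55993667,  0.29972989]), 'wrist_torque': array([0.00728577, 0.03575555, 0.0255423 ]), 'grip_force': 0.0, 'width': 0.0855420496073202}
scene {'fov_y': 53.12719025050555, 'cx': 283.8458287548174, 'cy': 214.6464261335566, 'position': array([1.01091655, 0.2805559 , 0.98789618]), 'rotation': array([0.54846739, 0.01256085, 2.07557831])}
side {'fov_y': 48.49738087116961, 'cx': 283.89483738794536, 'cy': 204.07914233519315, 'position': array([0.07621256, 0.59658036, 0.76891293]), 'rotation': array([ 0.77722457,  0.01680264, -2.51350539])}
wrist {'fov_y': 60.87086734128081, 'cx': 276.4506953226108, 'cy': 218.63407794552955, 'T_tool_cam': array([[-9.17397611e-04,  9.46462114e-01,  3.22813609e-01,
         8.22568236e-02],
       [ 9.99999497e-01,  7.37108811e-04,  6.80738295e-04,
         9.35855162e-04],
       [ 4.06344250e-04,  3.22814071e-01, -9.46462313e-01,
        -1.33821542e-01],
       [ 0.00000000e+00,  0.00000000e+00,  0.00000000e+00,
         1.00000000e+00]])}
```

View pics/scene0.png

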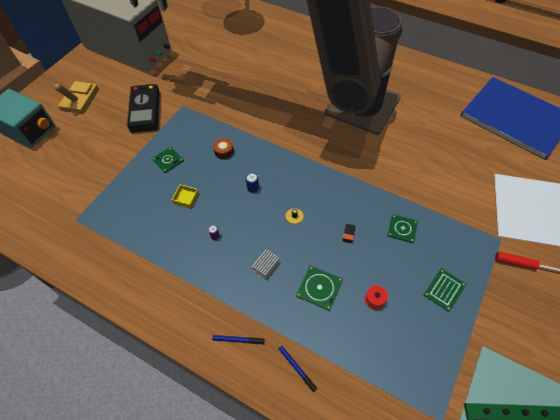

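View pics/side0.png

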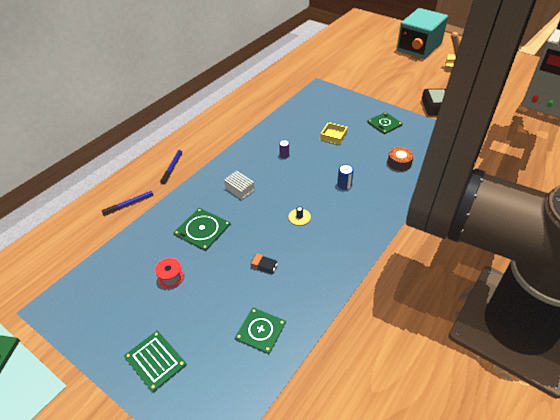

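Scene picture: the small-cap board is at (168,159), big-cap board (cross) at (403,228), toroid board at (320,287) and sink board at (445,290). The toroid is at (223,147), big cap (252,182), small cap (213,232), clamp (294,215) and heat sink (265,263). The side view shows the same layout.

```bash
cat > h.py <<'E'
import numpy as np,cv2
from scipy.spatial.transform import Rotation as R
from plant import state,cams
def pose(n,s=None):
    i=cams.camera_info(n); f=210/np.tan(np.radians(i["fov_y"]/2))
    if n=="wrist":
        T=i["T_tool_cam"]; Rt=R.from_euler('xyz',s["tcp_rot"]).as_matrix()
        return Rt@T[:3,:3],Rt@T[:3,3]+s["tcp_pos"],f,i["cx"],i["cy"]
    return R.from_euler('xyz',i["rotation"]).as_matrix(),np.array(i["position"]),f,i["cx"],i["cy"]
def toplane(P,px,z):
    Rm,p,f,cx,cy=P; px=np.atleast_2d(px).astype(float)
    d=np.c_[(px[:,0]-cx)/f,-(px[:,1]-cy)/f,-np.ones(len(px))]@Rm.T
    return (p+d*((z-p[2])/d[:,2])[:,None])[:,:2]
def topix(P,X):
    Rm,p,f,cx,cy=P; c=(np.atleast_2d(X)-p)@Rm
    return np.c_[cx+f*c[:,0]/-c[:,2],cy-f*c[:,1]/-c[:,2]]
def hsv(im): return cv2.cvtColor(im,cv2.COLOR_RGB2HSV)
H={  # hsv lo, hi
 'green':((45,90,30),(85,255,255)),'yellow':((22,120,80),(35,255,255)),
 'grey':((0,0,110),(180,60,255)),'purple':((132,60,20),(165,255,255)),
 'blue':((112,120,20),(128,255,255)),'copper':((3,120,70),(18,255,255)),'white':((0,0,150),(180,70,255)),
 'stem':((0,0,0),(180,255,60))}
def blob(im,col,c,r):
    """largest blob of a colour within r px of c -> contour"""
    m=cv2.inRange(hsv(im),*[np.array(x) for x in H[col]])
    w=np.zeros_like(m); cv2.circle(w,tuple(int(v) for v in c),int(r),255,-1); m&=w
    m=cv2.morphologyEx(m,cv2.MORPH_CLOSE,np.ones((3,3),np.uint8))
    cs=cv2.findContours(m,cv2.RETR_EXTERNAL,cv2.CHAIN_APPROX_NONE)[0]
    return max(cs,key=cv2.contourArea)[:,0,:] if cs else None
def rect(P,ct,z):
    w=toplane(P,ct,z); (c,s,a)=cv2.minAreaRect((w*1000).astype(np.float32))
    return np.round(c,1),np.round(s,1),round(a,1)
def circ(P,ct,z):
    w=toplane(P,ct,z); c,r=cv2.minEnclosingCircle((w*1000).astype(np.float32)); return np.round(c,1),round(r,1)
E
python3 - <<'E'
from h import *
it={'b_tor':('green',(320,287),(202,228),30,.008),'b_sink':('green',(445,290),(155,360),34,.008),'b_big':('green',(403,228),(261,330),28,.008),
'b_small':('green',(168,159),(385,122),20,.008),'tor':('white',(223,145),(401,155),9,.03),'clamp':('yellow',(294,215),(300,216),16,.004),
'sink':('grey',(265,263),(239,184),20,.03),'big':('white',(252,177),(346,169),9,.05),'small':('white',(213,229),(284,143),8,.04)}
for k,(c,a,b,r,z) in it.items():
    for n,px in (('scene',a),('side',b)):
        im=cv2.cvtColor(cv2.imread(f'pics/{n}0.png'),cv2.COLOR_BGR2RGB); ct=blob(im,c,px,r)
        if ct is None: print(k,n,None,(toplane(pose(n),px,z)*1000).round());continue
        P=pose(n); print(k,n,rect(P,ct,z),circ(P,ct,z),(toplane(P,px,z)*1000).round()[0])
E
```

```text
b_tor scene (array([634.4, 158.1]), array([91.1, 91.6]), 4.1) (array([634.1, 158.2]), 62.6) [634. 160.]
b_tor side (array([631.6, 160.2]), array([91.3, 90.5]), 3.3) (array([632. , 160.7]), 62.0) [630. 161.]
b_sink scene (array([491.5, 430.8]), array([70. , 91.1]), 80.3) (array([491.3, 431.1]), 55.9) [494. 432.]
b_sink side (array([488.8, 432.5]), array([70. , 90.9]), 80.5) (array([488.6, 433. ]), 55.5) [487. 433.]
b_big scene (array([377.5, 278.7]), array([71.8, 70.3]), 10.6) (array([376.8, 279.5]), 47.8) [378. 280.]
b_big side (array([374.7, 280.4]), array([70.8, 70.5]), 10.8) (array([374.4, 280.5]), 47.8) [372. 281.]
b_small scene (array([ 488.3, -420.2]), array([72.8, 69.2]), 71.0) (array([ 488.8, -419. ]), 47.7) [ 487. -418.]
b_small side (array([ 486.7, -417.5]), array([70.6, 71.3]), 70.7) (array([ 486.3, -417.2]), 47.6) [ 485. -418.]
tor scene (array([ 377.1, -292.7]), array([19.5, 21.6]), 28.3) (array([ 379. , -292.8]), 12.4) [ 378. -290.]
tor side (array([ 378.8, -290.8]), array([25.1, 23.2]), 34.8) (array([ 379.3, -290.9]), 13.5) [ 377. -287.]
clamp scene (array([480.4,   6.6]), array([44.9, 46.5]), 28.5) (array([480. ,   5.3]), 24.6) [478.   4.]
clamp side (array([484.5,   2.1]), array([29.1, 33.2]), 0.1) (array([481.7,   2.1]), 17.6) [477.   5.]
sink scene (array([651.5,  11.8]), array([42.5, 71.4]), 83.1) (array([650.8,  10.9]), 38.1) [651.  14.]
sink side (array([636.4,  23.5]), array([61.2, 84. ]), 83.2) (array([636.6,  24.2]), 49.4) [638.  23.]
big scene (array([ 451.3, -145.7]), array([26.5, 27.5]), 2.4) (array([ 449.5, -144.3]), 15.2) [ 450. -144.]
big side (array([ 448.4, -138.4]), array([25.6, 41.9]), 30.2) (array([ 446.2, -139.2]), 22.0) [ 451. -144.]
small scene (array([ 635.7, -153.7]), array([18.5, 20.5]), 80.5) (array([ 635.4, -153.8]), 10.7) [ 636. -151.]
small side (array([ 636.4, -152.2]), array([22.8, 20.3]), 34.8) (array([ 636. , -152.7]), 12.2) [ 634. -151.]
```

View pics/wrist0.png

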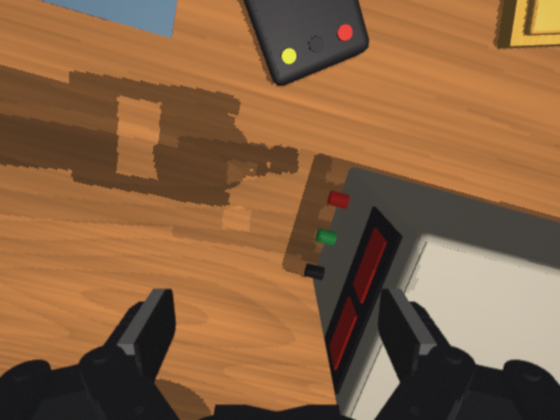

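Wrist picture: bench equipment only, with no parts in view. Next I turn to yaw 0, then go above the toroid.

```bash
python3 -m handwheel '[[0,[0,0,0],[0,0,1]],[0,[0,0,0],[0,0,1]],[0,[0,0,0],[0,0,0.5]],[0,[0.51,-0.9,0.1],[0,0,0]],[0,[0.51,-0.9,0.1],[0,0,0]],[0,[0.51,-0.9,0.1],[0,0,0]],[0,[0.51,-0.9,0.1],[0,0,0]],[0,[0.51,-0.9,0.1],[0,0,0]],[0,[0.51,-0.9,0.1],[0,0,0]],[0,[0.51,-0.9,0.1],[0,0,0]],[0,[0.51,-0.9,0.1],[0,0,0]],[0,[0.51,-0.9,0.1],[0,0,0]],[0,[0.51,-0.9,0.1],[0,0,0]],[0,[0,0,0],[0,0,0]],[0,[0,0,0],[0,0,0]]]'
python3 - <<'E'
from h import *
s=state(); im=cams.camera("wrist"); cv2.imwrite("pics/w1.png",im[:,:,::-1]); P=pose("wrist",s)
e=topix(P,[[.378,-.292,.03]])[0]; print(s['tcp_pos'],s['tcp_rot'],e)
for c in('copper','white'):
    ct=blob(im,c,e,110); 
    if ct is not None: print(c,rect(P,ct,.03),circ(P,ct,.03))
E
```

```text
time_s: 1.65
tcp_pos: [0.3789, -0.2913, 0.1991]
tcp_rot: [3.141, 0.0, 0.002]
force: [-0.0, 0.3, -0.2]
width: 0.0853
grip_force: 0.0
[ 0.37890576 -0.29126939  0.1991041 ] [3.14146293e+00 4.51742493e-04 2.32413505e-03] [276.16684958 197.06909701]
copper (array([ 380.3, -292.3]), array([58.7, 57. ]), 0.1) (array([ 380.1, -292.5]), 29.9)
white (array([ 438.6, -276.4]), array([ 59.4, 104. ]), 1.1) (array([ 445.9, -276.9]), 53.0)
```

View pics/w1.png

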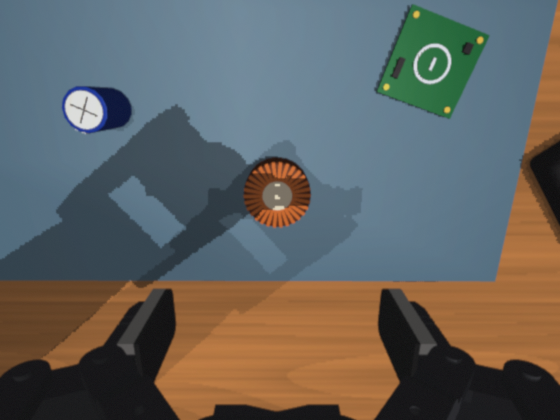

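Wrist picture: the toroid is centred at (277,195) and clear on both sides. The big cap is at (90,108) and the small-cap board at (432,62). I go down and grip.

```bash
python3 -m handwheel '[[0,[0.03,0.03,1],[0,0,0]],[0,[0,0,1],[0,0,0]],[0,[0,0,1],[0,0,0]],[0,[0,0,1],[0,0,0]],[0,[0,0,0.5],[0,0,0]],[0,[0,0,0.2],[0,0,0]],[0,[0,0,0],[0,0,0]],[0,[0,0,0],[0,0,0]],[1,[0,0,0],[0,0,0]],[1,[0,0,0],[0,0,0]],[1,[0,0,0],[0,0,0]],[1,[0,0,0],[0,0,0]],[1,[0,0,0],[0,0,0]],[1,[0,0,0],[0,0,0]],[1,[0,0,0],[0,0,0]],[1,[0,0,0],[0,0,0]]]' 60
```

```text
time_s: 3.3
tcp_pos: [0.3809, -0.2941, 0.0133]
tcp_rot: [3.14, -0.002, 0.0]
force: [-0.7, 1.4, 5.7]
width: 0.0579
grip_force: 65.1
```

```bash
python3 -m handwheel '[[1,[0,0,-0.5],[0,0,0]],[1,[0,0,-1],[0,0,0]],[1,[0,0,-1],[0,0,0]],[1,[0,0,-1],[0,0,0]],[1,[0.52,-0.94,0],[0,0,0]],[1,[0.52,-0.94,0],[0,0,0]],[1,[0.52,-0.94,0],[0,0,0]],[1,[0.52,-0.94,0],[0,0,0]],[1,[0.52,-0.94,0],[0,0,0]],[1,[0.52,-0.94,0],[0,0,0]],[1,[0.52,-0.94,0],[0,0,0]],[1,[0.52,-0.94,0],[0,0,0]],[1,[0.52,-0.94,0],[0,0,0]],[1,[0.52,-0.94,0],[0,0,0]],[1,[0.52,-0.94,0],[0,0,0]],[1,[0.52,-0.94,0],[0,0,0]],[1,[0,0,0],[0,0,0]],[1,[0,0,0],[0,0,0]]]'
python3 - <<'E'
from h import *
s=state(); im=cams.camera("wrist"); cv2.imwrite("pics/w2.png",im[:,:,::-1]); P=pose("wrist",s)
for n,X in(('small cap',(.636,-.153,.04)),('clamp',(.48,.005,.004)),('sink',(.648,.015,.03)),('bt',(.633,.159,.008))): print(n,topix(P,[X])[0])
print(s['tcp_pos'],s['width'],s['force'])
E
```

```text
time_s: 5.1
tcp_pos: [0.6289, 0.159, 0.1505]
tcp_rot: [3.141, 0.002, 0.002]
force: [-0.3, -1.0, -2.8]
width: 0.0578
grip_force: 66.2
small cap [710.9036232  208.38144482]
clamp [436.83504529 353.43614062]
sink [472.06974982 188.356206  ]
bt [275.12442896 199.63156743]
[0.62887805 0.15898555 0.15051705] 0.05783338421126314 [-0.30947178 -0.98804434 -2.77643479]
```

View pics/w2.png

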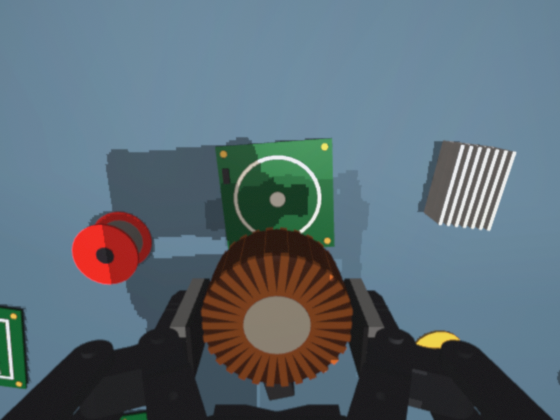

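Wrist picture: the toroid is held level, and the board's centre dot is at (277,199), within 2 mm of the estimate. I lower it there.

```bash
python3 -m handwheel '[[1,[0.1,0.03,1],[0,0,0]],[1,[0,0,1],[0,0,0]],[1,[0,0,0.7],[0,0,0]],[1,[0,0,0.3],[0,0,0]],[1,[0,0,0.15],[0,0,0]],[1,[0,0,0],[0,0,0]],[1,[0,0,0],[0,0,0]]]'
```

```text
time_s: 5.85
tcp_pos: [0.6351, 0.1567, 0.0275]
tcp_rot: [-3.141, -0.004, -0.0]
force: [0.3, 0.1, -3.4]
width: 0.058
grip_force: 66.2
```

```bash
python3 -m handwheel '[[1,[-0.04,-0.03,0.08],[0,0,0]],[1,[0,0,0.06],[0,0,0]],[1,[0,0,0],[0,0,0]],[1,[0,0,0],[0,0,0]]]'
```

```text
time_s: 6.25
tcp_pos: [0.6328, 0.1583, 0.0214]
tcp_rot: [-3.141, -0.002, 0.0]
force: [-2.4, 0.1, 5.1]
width: 0.0577
grip_force: 67.1
```

```bash
python3 -m handwheel '[[0,[0,0,0],[0,0,0]],[0,[0,0,0],[0,0,0]],[0,[0,0,0],[0,0,0]],[0,[0,0,0],[0,0,0]],[0,[0,0,-0.5],[0,0,0]],[0,[0,0,-1],[0,0,0]],[0,[0,0,-1],[0,0,0]],[0,[0,0,-1],[0,0,0]],[0,[0,0,-0.5],[0,0,0]],[0,[-0.76,0.77,0],[0,0,0]],[0,[-0.76,0.77,0],[0,0,0]],[0,[-0.76,0.77,0],[0,0,0]],[0,[-0.76,0.77,0],[0,0,0]],[0,[-0.76,0.77,0],[0,0,0]],[0,[0,0,0],[0,0,0]],[0,[0,0,0],[0,0,0]]]'
python3 - <<'E'
from h import *
s=state(); im=cams.camera("wrist"); cv2.imwrite("pics/w3.png",im[:,:,::-1]); P=pose("wrist",s)
e=topix(P,[[.4805,.005,.004]])[0]; print(s['tcp_pos'],e)
ct=blob(im,'yellow',e,70); print(rect(P,ct,.004),circ(P,ct,.004))
Ps=pose("scene"); im=cams.camera("scene"); e=topix(Ps,[[.633,.158,.038]])[0]; ct=blob(im,'copper',e,30); print('tor',circ(Ps,ct,.038),rect(Ps,ct,.038)); ct=blob(im,'white',e,8); print(circ(Ps,ct,.038))
E
```

```text
time_s: 7.85
tcp_pos: [0.4797, 0.0035, 0.18]
tcp_rot: [-3.141, -0.001, -0.002]
force: [0.8, -0.3, 0.3]
width: 0.0855
grip_force: 0.0
[0.47973674 0.00349967 0.17995142] [273.72411615 193.52139574]
(array([463.6,  -5.4]), array([ 8.3, 24.3]), 36.2) (array([464. ,  -5.1]), 12.3)
tor (array([632.2, 158.1]), 30.2) (array([632.5, 158.3]), array([59., 57.]), 14.1)
(array([630.7, 156.9]), 12.8)
```

View pics/w3.png

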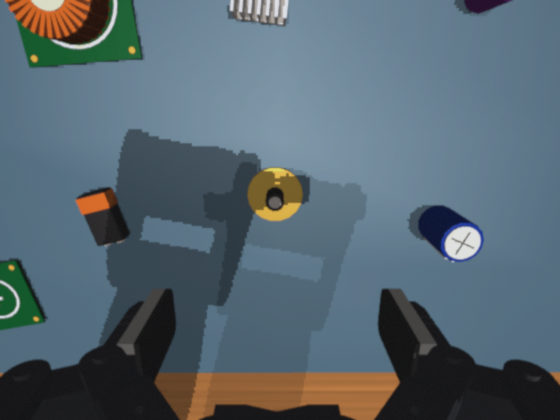

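Wrist picture: the clamp disc is centred at (275,194), under the tool as intended, with nothing near the fingers.

```bash
python3 -m handwheel '[[0,[0,0,1],[0,0,0]],[0,[0,0,1],[0,0,0]],[0,[0,0,1],[0,0,0]],[0.3,[0,0,0.6],[0,0,0]],[0.3,[0,0,0.4],[0,0,0]],[0.3,[0,0,0],[0,0,0]],[0.3,[0,0,0],[0,0,0]],[0.3,[0,0,0],[0,0,0]]]' 30
```

```text
time_s: 8.75
tcp_pos: [0.4815, 0.0042, 0.021]
tcp_rot: [3.141, -0.003, 0.001]
force: [-0.5, -0.4, -0.9]
width: 0.0593
grip_force: 0.0
```

```bash
python3 -m handwheel '[[0.3,[-0.03,0,0.1],[0,0,0]],[0.3,[0,0,0],[0,0,0]],[1,[0,0,0],[0,0,0]],[1,[0,0,0],[0,0,0]],[1,[0,0,0],[0,0,0]],[1,[0,0,0],[0,0,0]],[1,[0,0,0],[0,0,0]],[1,[0,0,0],[0,0,0]],[1,[0,0,0],[0,0,0]],[1,[0,0,0],[0,0,0]]]'
```

```text
time_s: 9.75
tcp_pos: [0.479, 0.0039, 0.016]
tcp_rot: [3.141, -0.0, 0.0]
force: [-1.2, 0.8, 3.8]
width: 0.0148
grip_force: 29.6
```

```bash
python3 -m handwheel '[[1,[0,0,-1],[0,0,0]],[1,[0,0,-1],[0,0,0]],[1,[0,0,-1],[0,0,0]],[1,[0.77,-0.77,0],[0,0,0]],[1,[0.77,-0.77,0],[0,0,0]],[1,[0.77,-0.77,0],[0,0,0]],[1,[0.77,-0.77,0],[0,0,0]],[1,[0.77,-0.77,0],[0,0,0]],[1,[0,0,0],[0,0,0]],[1,[0,0,0],[0,0,0]]]'
python3 - <<'E'
from h import *
s=state(); im=cams.camera("wrist"); cv2.imwrite("pics/w4.png",im[:,:,::-1]); P=pose("wrist",s)
e=topix(P,[[.6325,.158,.038]])[0]; print(s['tcp_pos'],e)
ct=blob(im,'copper',e,120); print(rect(P,ct,.038),circ(P,ct,.038))
E
```

```text
time_s: 10.75
tcp_pos: [0.6321, 0.1585, 0.134]
tcp_rot: [3.141, 0.003, 0.001]
force: [-0.2, -0.2, -1.2]
width: 0.0147
grip_force: 29.6
[0.63211325 0.15853595 0.13397418] [275.74579344 223.44018749]
(array([639.7, 157.5]), array([43.3, 58.2]), 0.0) (array([632.3, 157.3]), 29.8)
```

View pics/w4.png

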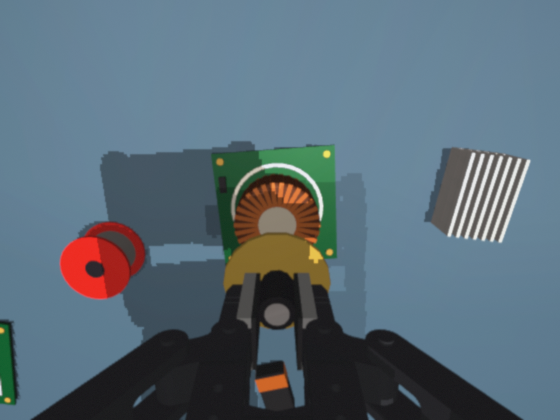

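Wrist picture: the transformer is centred in its outline at (277,222), and the disc is held level at (277,270). I lower it.

```bash
python3 -m handwheel '[[1,[0,0.02,1],[0,0,0]],[1,[0,0,0.6],[0,0,0]],[1,[0,0,0.2],[0,0,0]],[1,[0,0,0.1],[0,0,0]],[1,[0,0,0],[0,0,0]],[1,[0,0,0],[0,0,0]]]'
```

```text
time_s: 11.4
tcp_pos: [0.6339, 0.1571, 0.0616]
tcp_rot: [-3.141, -0.003, -0.0]
force: [-0.4, -0.0, -0.6]
width: 0.0149
grip_force: 29.5
```

```bash
python3 -m handwheel '[[1,[-0.03,0,0.1],[0,0,0]],[1,[0,0,0.06],[0,0,0]],[1,[0,0,0.02],[0,0,0]],[1,[0,0,0],[0,0,0]],[1,[0,0,0],[0,0,0]]]'
```

```text
time_s: 11.9
tcp_pos: [0.632, 0.1573, 0.0541]
tcp_rot: [3.141, -0.001, 0.0]
force: [-1.5, -0.8, 5.4]
width: 0.0148
grip_force: 30.1
```

```bash
python3 -m handwheel '[[0.3,[0,0,0],[0,0,0]],[0.3,[0,0,0],[0,0,0]],[0.3,[0,0,0],[0,0,0]],[0.3,[0,0,0],[0,0,0]],[0.3,[0,0,-0.5],[0,0,0]],[0,[0,0,-1],[0,0,0]],[0,[0,0,-1],[0,0,0]],[0,[0,0,-1],[0,0,0]],[0,[0.08,0.9,0],[0,0,0]],[0,[0.08,0.9,0],[0,0,0]],[0,[0.08,0.9,0],[0,0,0]],[0,[0.08,0.9,0],[0,0,0]],[0,[0,0,0],[0,0,0]],[0,[0,0,0],[0,0,0]]]'
python3 - <<'E'
from h import *
s=state(); im=cams.camera("wrist"); cv2.imwrite("pics/w5.png",im[:,:,::-1]); P=pose("wrist",s)
e=topix(P,[[.648,.015,.03]])[0]; print(s['tcp_pos'],e)
ct=blob(im,'white',e,70); print(rect(P,ct,.03),ct.min(0),ct.max(0))
Ps=pose("scene"); im=cams.camera("scene"); e=topix(Ps,[[.633,.158,.038]])[0]; ct=blob(im,'yellow',e,30); print('clamp',circ(Ps,ct,.042))
E
```

```text
time_s: 13.3
tcp_pos: [0.6443, 0.0126, 0.1923]
tcp_rot: [-3.141, 0.0, -0.002]
force: [0.2, -0.1, 0.2]
width: 0.0851
grip_force: 0.0
[0.64425927 0.01256133 0.19226884] [272.57000697 193.96054073]
(array([683.4,   6.2]), array([96.4, 46.6]), 89.9) [224 123] [340 180]
clamp (array([632.1, 161.7]), 27.1)
```

View pics/w5.png

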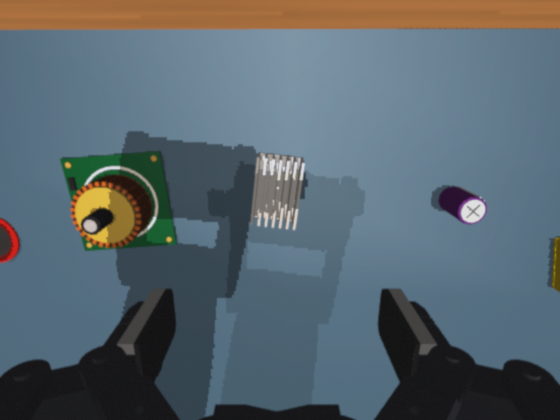

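Wrist picture: the heat sink's fin tops have corners at about (258,153), (304,156), (297,229) and (253,226). The clamp sits flat on the transformer at (105,215).

```bash
python3 - <<'E'
from h import *
s=state(); im=cv2.imread("pics/w5.png"); P=pose("wrist",s)
print((toplane(P,[(258,153),(304,156),(297,229),(253,226)],.03)*1000).round(1))
h=cv2.cvtColor(im,cv2.COLOR_BGR2HSV); m=((h[...,1]<65)&(h[...,2]>60)).astype(np.uint8); m[:135]=0;m[240:]=0;m[:,:245]=0;m[:,312:]=0
m=cv2.morphologyEx(m,cv2.MORPH_CLOSE,np.ones((9,9)));c=max(cv2.findContours(m,0,1)[0],key=cv2.contourArea)[:,0]
print(rect(P,c,.03),c.min(0),c.max(0))
E
```

```text
[[682.7  28.3]
 [680.3  -9.6]
 [615.9  -5. ]
 [618.7  33.8]]
(array([652.8,  12.6]), array([42.8, 73.5]), 83.7) [249 146] [305 230]
```

```bash
python3 -m handwheel '[[0,[0.07,0,1],[0,0,1]],[0,[0,0,1],[0,0,0]],[0,[0,0,1],[0,0,0]],[0,[0,0,0.9],[0,0,0]],[0,[0,0,0.4],[0,0,0]],[0,[0,0,0.15],[0,0,0]],[0,[0,0,0],[0,0,0]],[0,[0,0,0],[0,0,0]],[1,[0,0,0],[0,0,0]],[1,[0,0,0],[0,0,0]],[1,[0,0,0],[0,0,0]],[1,[0,0,0],[0,0,0]],[1,[0,0,0],[0,0,0]],[1,[0,0,0],[0,0,0]],[1,[0,0,0],[0,0,0]],[1,[0,0,0],[0,0,0]]]' 30
```

```text
time_s: 15.0
tcp_pos: [0.6479, 0.0131, 0.0156]
tcp_rot: [3.141, -0.001, -0.105]
force: [-0.4, -0.9, 5.9]
width: 0.0398
grip_force: 32.3
```

```bash
python3 -m handwheel '[[1,[0,0,-0.3],[0,0,0]],[1,[0,0,-1],[0,0,0]],[1,[0,0,-1],[0,0,0]],[1,[0,0,-1],[0,0,0]],[1,[-0.456,-0.908,0],[0,0,0]],[1,[-0.456,-0.908,0],[0,0,0]],[1,[-0.456,-0.908,0],[0,0,0]],[1,[-0.456,-0.908,0],[0,0,0]],[1,[-0.456,-0.908,0],[0,0,0]],[1,[-0.456,-0.908,0],[0,0,0]],[1,[-0.456,-0.908,0],[0,0,0]],[1,[-0.456,-0.908,0],[0,0,0]],[1,[-0.456,-0.908,0],[0,0,0]],[1,[-0.456,-0.908,0],[0,0,0]],[1,[-0.456,-0.908,0],[0,0,0]],[1,[0,0,0],[0,0,0.62]],[1,[0,0,0],[0,0,0]],[1,[0,0,0],[0,0,0]]]'
python3 - <<'E'
from h import *
s=state(); im=cams.camera("wrist"); cv2.imwrite("pics/w6.png",im[:,:,::-1]); P=pose("wrist",s)
e=topix(P,[[.490,.4317,.008]])[0]; print(s['tcp_pos'],s['tcp_rot'],e,s['width'])
ct=blob(im,'green',e,110); print(rect(P,ct,.008))
E
```

```text
time_s: 16.8
tcp_pos: [0.489, 0.4311, 0.1461]
tcp_rot: [3.141, 0.001, -0.168]
force: [-0.2, 0.1, -0.2]
width: 0.0397
grip_force: 31.5
[0.48901745 0.43107925 0.14610259] [ 3.14066743e+00  7.43627127e-04 -1.68402570e-01] [273.9736309  205.48827267] 0.039678781393177
(array([505.6, 427.9]), array([69.8, 58.2]), 80.3)
```

View pics/w6.png

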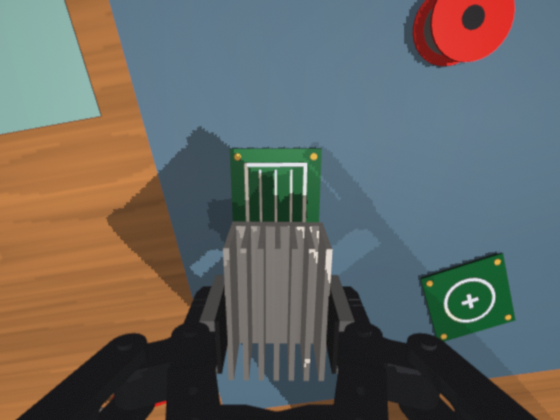

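Wrist picture: the heat sink is lined up with its outline, whose centre is at about (276,205), with the same yaw. I lower it.

```bash
python3 -m handwheel '[[1,[0,0,1],[0,0,0]],[1,[0,0,1],[0,0,0]],[1,[0,0,0.6],[0,0,0]],[1,[0,0,0.2],[0,0,0]],[1,[0,0,0.1],[0,0,0]],[1,[0,0,0],[0,0,0]],[1,[0,0,0],[0,0,0]]]'
```

```text
time_s: 17.55
tcp_pos: [0.4908, 0.4322, 0.0327]
tcp_rot: [-3.139, -0.003, -0.17]
force: [0.1, -0.7, -0.4]
width: 0.04
grip_force: 31.5
```

```bash
python3 -m handwheel '[[1,[0,0.02,0.12],[0,0,0]],[1,[0,0,0.07],[0,0,0]],[1,[0,0,0.03],[0,0,0]],[1,[0,0,0],[0,0,0]],[1,[0,0,0],[0,0,0]]]'
```

```text
time_s: 18.05
tcp_pos: [0.4898, 0.4312, 0.0236]
tcp_rot: [-3.141, -0.001, -0.169]
force: [-1.9, -2.1, 5.9]
width: 0.0396
grip_force: 32.2
```

```bash
python3 -m handwheel '[[0,[0,0,0],[0,0,0]],[0,[0,0,0],[0,0,0]],[0,[0,0,0],[0,0,0]],[0,[0,0,-0.5],[0,0,0]],[0,[0,0,-1],[0,0,0]],[0,[0,0,-1],[0,0,0]],[0,[0,0,-1],[0,0,-0.8]],[0,[0,0,-0.9],[0,0,-0.81]]]' && python3 -m handwheel '[[0,[-0.067,0.96,0],[0,0,0]],[0,[-0.067,0.96,0],[0,0,0]],[0,[-0.067,0.96,0],[0,0,0]],[0,[-0.067,0.96,0],[0,0,0]],[0,[-0.067,0.96,0],[0,0,0]],[0,[-0.067,0.96,0],[0,0,0]],[0,[-0.067,0.96,0],[0,0,0]],[0,[-0.067,0.96,0],[0,0,0]],[0,[-0.067,0.96,0],[0,0,0]],[0,[-0.067,0.96,0],[0,0,0]],[0,[-0.067,0.96,0],[0,0,0]],[0,[-0.067,0.96,0],[0,0,0]],[0,[-0.067,0.96,0],[0,0,0]],[0,[-0.067,0.96,0],[0,0,0]],[0,[-0.067,0.96,0],[0,0,0]],[0,[0,0,0],[0,0,0]],[0,[0,0,0],[0,0,0]]]'
python3 - <<'E'
from h import *
s=state(); im=cams.camera("wrist"); cv2.imwrite("pics/w7.png",im[:,:,::-1]); P=pose("wrist",s)
e=topix(P,[[.450,-.144,.05]])[0]; print(s['tcp_pos'],s['tcp_rot'],e)
for c in('white','grey'):
    ct=blob(im,c,e,30); print(circ(P,ct,.05),rect(P,ct,.05))
E
```

```text
time_s: 18.85
tcp_pos: [0.4893, 0.4308, 0.1997]
tcp_rot: [-3.141, -0.001, 0.002]
force: [1.3, 0.9, 0.3]
width: 0.0854
grip_force: 0.0
time_s: 20.55
tcp_pos: [0.4481, -0.1457, 0.1975]
tcp_rot: [-3.141, 0.0, -0.003]
force: [0.7, -0.6, 0.5]
width: 0.0852
grip_force: 0.0
[ 0.44813471 -0.1456999   0.19747831] [-3.14087914e+00  3.85344136e-04 -3.24941653e-03] [273.31506457 200.85814075]
(array([ 457. , -151.9]), 2.5) (array([ 457.4, -151.9]), array([4.9, 3.3]), 89.8)
(array([ 449.6, -145.7]), 16.0) (array([ 451.5, -145.8]), array([26.9, 26.5]), 31.8)
```

View pics/w7.png

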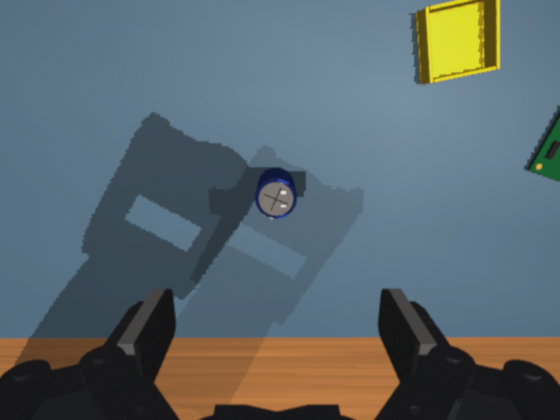

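Wrist picture: the big cap's top is at (276,200), under the tool and clear.

```bash
python3 -m handwheel '[[0,[0.04,0,1],[0,0,0]],[0,[0,0,1],[0,0,0]],[0,[0,0,1],[0,0,0]],[0,[0,0,0.9],[0,0,0]],[0,[0,0,0.4],[0,0,0]],[0,[0,0,0.1],[0,0,0]],[0,[0,0,0],[0,0,0]],[0,[0,0,0],[0,0,0]],[1,[0,0,0],[0,0,0]],[1,[0,0,0],[0,0,0]],[1,[0,0,0],[0,0,0]],[1,[0,0,0],[0,0,0]],[1,[0,0,0],[0,0,0]],[1,[0,0,0],[0,0,0]],[1,[0,0,0],[0,0,0]],[1,[0,0,0],[0,0,0]]]' 30
```

```text
time_s: 22.2
tcp_pos: [0.4505, -0.1456, 0.0224]
tcp_rot: [3.141, -0.001, -0.001]
force: [-1.5, 0.3, 5.2]
width: 0.0344
grip_force: 30.0
```

```bash
python3 -m handwheel '[[1,[0,0,-0.5],[0,0,0]],[1,[0,0,-1],[0,0,0]],[1,[0,0,-1],[0,0,0]],[1,[0,0,-0.5],[0,0,0]],[1,[0.065,-0.9,0],[0,0,0]],[1,[0.065,-0.9,0],[0,0,0]],[1,[0.065,-0.9,0],[0,0,0]],[1,[0.065,-0.9,0],[0,0,0]],[1,[0.065,-0.9,0],[0,0,0]],[1,[0.065,-0.9,0],[0,0,0]],[1,[-0.375,-0.871,0],[0,0,0]],[1,[-0.375,-0.871,0],[0,0,0]],[1,[-0.375,-0.871,0],[0,0,0]],[1,[-0.375,-0.871,0],[0,0,0]],[1,[-0.375,-0.871,0],[0,0,0]],[1,[-0.375,-0.871,0],[0,0,0]],[1,[0,0,0],[0,0,0]],[1,[0,0,0],[0,0,0]]]'
python3 - <<'E'
from h import *
s=state(); im=cams.camera("wrist"); cv2.imwrite("pics/w8.png",im[:,:,::-1]); P=pose("wrist",s)
e=topix(P,[[.376,.2796,.008]])[0]; print(s['tcp_pos'],s['tcp_rot'],e,s['width'])
ct=blob(im,'green',e,100); print(rect(P,ct,.008))
E
```

```text
time_s: 24.0
tcp_pos: [0.3752, 0.2802, 0.141]
tcp_rot: [3.141, 0.001, 0.001]
force: [-0.3, 0.2, 0.1]
width: 0.0343
grip_force: 30.2
[0.37519761 0.28023892 0.14102784] [3.14076777e+00 1.03240480e-03 1.26177059e-03] [275.89722483 207.16896556] 0.03432120637877151
(array([376.3, 278. ]), array([70.2, 69.7]), 10.9)
```

View pics/w8.png

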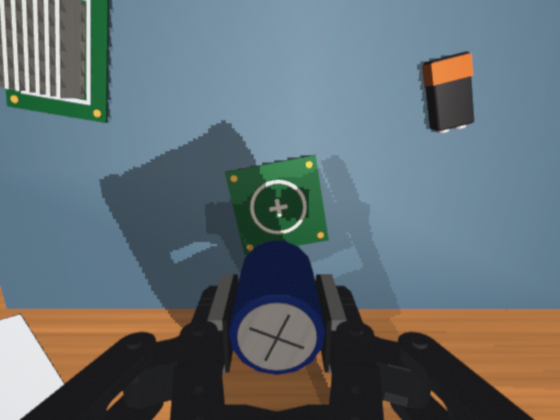

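Wrist picture: the board's cross is at (278,207), and the cap is held upright. I lower it.

```bash
python3 -m handwheel '[[1,[0,0.03,1],[0,0,0]],[1,[0,0,1],[0,0,0]],[1,[0,0,0.5],[0,0,0]],[1,[0,0,0.1],[0,0,0]],[1,[0,0,0],[0,0,0]],[1,[0,0,0],[0,0,0]]]'
```

```text
time_s: 24.65
tcp_pos: [0.3775, 0.2788, 0.0391]
tcp_rot: [-3.141, -0.002, -0.002]
force: [0.7, 0.3, -0.4]
width: 0.0341
grip_force: 30.2
```

```bash
python3 -m handwheel '[[1,[-0.03,0,0.12],[0,0,0]],[1,[0,0,0.06],[0,0,0]],[1,[0,0,0.03],[0,0,0]],[1,[0,0,0],[0,0,0]],[1,[0,0,0],[0,0,0]]]'
```

```text
time_s: 25.15
tcp_pos: [0.3752, 0.2789, 0.0304]
tcp_rot: [3.141, -0.0, -0.001]
force: [-1.7, -1.9, 4.2]
width: 0.0344
grip_force: 30.7
```

```bash
python3 -m handwheel '[[0,[0,0,0],[0,0,0]],[0,[0,0,0],[0,0,0]],[0,[0,0,0],[0,0,0]],[0,[0,0,0],[0,0,0]],[0,[0,0,-0.5],[0,0,0]],[0,[0,0,-1],[0,0,0]],[0,[0,0,-1],[0,0,0]],[0,[0,0,-1],[0,0,0]],[0,[0,0,-0.6],[0,0,0]]]' && python3 -m handwheel '[[0,[0.543,0.9,0],[0,0,0]],[0,[0.543,0.9,0],[0,0,0]],[0,[0.543,0.9,0],[0,0,0]],[0,[0.543,0.9,0],[0,0,0]],[0,[0.543,0.9,0],[0,0,0]],[0,[0.543,0.9,0],[0,0,0]],[0,[0.543,0.9,0],[0,0,0]],[0,[0.543,0.9,0],[0,0,0]],[0,[0.543,0.9,0],[0,0,0]],[0,[0.543,0.9,0],[0,0,0]],[0,[0.543,0.9,0],[0,0,0]],[0,[0.543,0.9,0],[0,0,0]],[0,[0,0,0],[0,0,0]],[0,[0,0,0],[0,0,0]],[0,[0,0,0],[0,0,0]]]'
python3 - <<'E'
from h import *
s=state(); im=cams.camera("wrist"); cv2.imwrite("pics/w9.png",im[:,:,::-1]); P=pose("wrist",s)
e=topix(P,[[.636,-.153,.04]])[0]; print(s['tcp_pos'],s['tcp_rot'],e)
for c in('purple','grey'):
    ct=blob(im,c,e,25); print(circ(P,ct,.04),rect(P,ct,.04))
E
```

```text
time_s: 26.05
tcp_pos: [0.376, 0.2792, 0.1969]
tcp_rot: [-3.139, -0.005, -0.001]
force: [0.8, 0.3, 0.3]
width: 0.0853
grip_force: 0.0
time_s: 27.55
tcp_pos: [0.6344, -0.1525, 0.1928]
tcp_rot: [-3.141, 0.001, -0.0]
force: [-0.5, -1.3, -0.1]
width: 0.0855
grip_force: 0.0
[ 0.63438935 -0.15253971  0.19278591] [-3.14073845e+00  1.28605422e-03 -3.94679954e-04] [276.00483905 199.22177892]
(array([ 640.2, -153.7]), 15.6) (array([ 640.2, -153. ]), array([23.3, 30.8]), 89.9)
(array([ 635.9, -153.6]), 10.0) (array([ 636.1, -153. ]), array([18.4, 19. ]), 89.9)
```

View pics/w9.png

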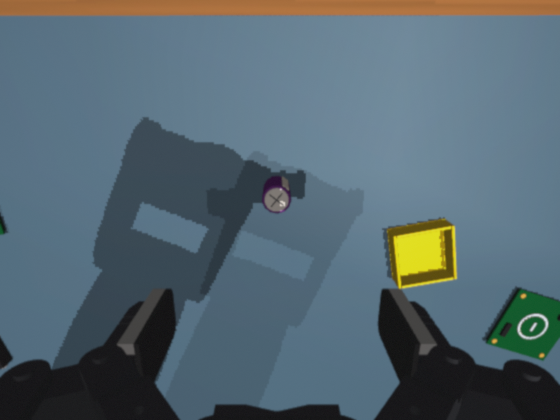

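Wrist picture: the small cap is at (276,197), under the tool and clear. Its board is at (533,326).

```bash
python3 -m handwheel '[[0,[0.03,0.02,1],[0,0,0]],[0,[0,0,1],[0,0,0]],[0,[0,0,1],[0,0,0]],[0,[0,0,0.9],[0,0,0]],[0,[0,0,0.35],[0,0,0]],[0,[0,0,0.15],[0,0,0]],[0,[0,0,0],[0,0,0]],[0,[0,0,0],[0,0,0]],[1,[0,0,0],[0,0,0]],[1,[0,0,0],[0,0,0]],[1,[0,0,0],[0,0,0]],[1,[0,0,0],[0,0,0]],[1,[0,0,0],[0,0,0]],[1,[0,0,0],[0,0,0]],[1,[0,0,0],[0,0,0]],[1,[0,0,0],[0,0,0]]]' 25
```

```text
time_s: 29.2
tcp_pos: [0.6365, -0.1546, 0.0178]
tcp_rot: [3.141, -0.001, -0.001]
force: [-0.1, 0.4, 3.9]
width: 0.0242
grip_force: 24.6
```

```bash
python3 -m handwheel '[[1,[0,0,-0.5],[0,0,0]],[1,[0,0,-1],[0,0,0]],[1,[0,0,-1],[0,0,0]],[1,[0,0,-0.6],[0,0,0]],[1,[-0.532,0.944,0],[0,0,0]],[1,[-0.532,0.944,0],[0,0,0]],[1,[-0.532,0.944,0],[0,0,0]],[1,[-0.532,0.944,0],[0,0,0]],[1,[-0.532,0.944,0],[0,0,0]],[1,[-0.532,0.944,0],[0,0,0]],[1,[-0.532,0.944,0],[0,0,0]],[1,[0,0,0],[0,0,0]],[1,[0,0,0],[0,0,0]]]'
python3 - <<'E'
from h import *
s=state(); im=cams.camera("wrist"); cv2.imwrite("pics/w10.png",im[:,:,::-1]); P=pose("wrist",s)
e=topix(P,[[.4875,-.419,.008]])[0]; print(s['tcp_pos'],s['tcp_rot'],e,s['width'])
ct=blob(im,'green',e,90); print(rect(P,ct,.008))
E
```

```text
time_s: 30.5
tcp_pos: [0.4861, -0.419, 0.1405]
tcp_rot: [-3.14, 0.001, -0.003]
force: [-0.4, -0.6, -0.5]
width: 0.0243
grip_force: 24.7
[ 0.48611275 -0.41901839  0.14051307] [-3.14020250e+00  5.99926733e-04 -3.44213512e-03] [275.41775506 206.7156168 ] 0.024268974065640003
(array([ 488.7, -422.4]), array([70., 70.]), 71.1)
```

View pics/w10.png

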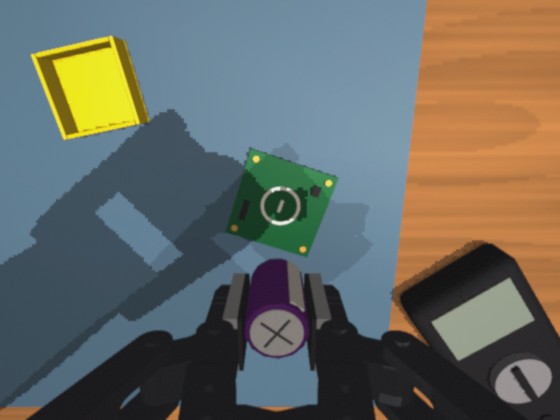

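Wrist picture: the board's bar is at (281,206), about 3 mm further right than estimated. The multimeter is clear at x>400. I lower it.

```bash
python3 -m handwheel '[[1,[0.03,0.05,1],[0,0,0]],[1,[0,0,1],[0,0,0]],[1,[0,0,0.6],[0,0,0]],[1,[0,0,0.1],[0,0,0]],[1,[0,0,0],[0,0,0]],[1,[0,0,0],[0,0,0]]]'
```

```text
time_s: 31.15
tcp_pos: [0.4897, -0.421, 0.0353]
tcp_rot: [3.139, -0.002, 0.0]
force: [-0.4, -0.7, 0.1]
width: 0.0244
grip_force: 24.7
```

```bash
python3 -m handwheel '[[1,[-0.03,0,0.13],[0,0,0]],[1,[0,0,0.06],[0,0,0]],[1,[0,0,0.03],[0,0,0]],[1,[0,0,0],[0,0,0]],[1,[0,0,0],[0,0,0]]]'
```

```text
time_s: 31.65
tcp_pos: [0.4873, -0.4209, 0.0258]
tcp_rot: [3.141, -0.0, -0.001]
force: [-1.1, 1.3, 6.8]
width: 0.0241
grip_force: 25.1
```

```bash
python3 -m handwheel '[[0.3,[0,0,0],[0,0,0]],[0.3,[0,0,0],[0,0,0]],[0.3,[0,0,0],[0,0,0]],[0.3,[0,0,0],[0,0,0]],[0.3,[0,0,-0.5],[0,0,0]],[0.3,[0,0,-1],[0,0,0]],[0.3,[0,0,-1],[0,0,0]],[0.3,[0,0,-1],[0,0,0]],[0.3,[0,0,-0.6],[0,0,0]],[0.3,[0,0,0],[0,0,0]],[0.3,[0,0,0],[0,0,0]],[0.3,[0,0,0],[0,0,0]]]'
python3 - <<'E'
from h import *
a=cams.camera("scene")[110:330,130:480]; cv2.imwrite("pics/end.png",cv2.resize(a,None,fx=2.2,fy=2.2,interpolation=cv2.INTER_CUBIC)[:,:,::-1])
E
```

```text
time_s: 32.85
tcp_pos: [0.4862, -0.4196, 0.1861]
tcp_rot: [-3.139, 0.003, -0.001]
force: [0.7, 0.3, 0.5]
width: 0.0599
grip_force: 0.0
```

View pics/end.png

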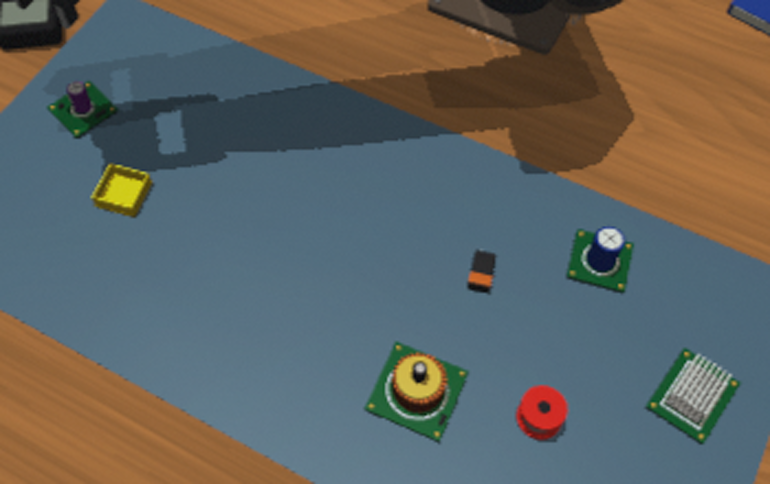

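The final scene picture shows every part upright on its own board: small cap (80,98), toroid with clamp (418,378), big cap (606,250) and heat sink (697,390). The gripper is clear of them all.

```bash
python3 -c "
from plant import order; print(order.job_done())"
```

```text
the job is handed in; nothing more can be done
None
```

I handed the job in at about 33 s; the last picture showed all four parts upright on their own boards, the clamp disc stem up on the transformer and the gripper clear, but no pass/fail verdict came back.

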